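# Open the receipt printer for a new roll

## Robot

A 6-joint arm with a two-finger parallel gripper is mounted at the origin on the work surface. World frame = base frame: x ahead of the robot, y to its left, z up, the work surface at z = 0. Lengths are in m, angles in degrees, forces in N, time in s.
With the tool pointing down it reaches from about 0.25 to 0.725 m from the base axis. Payload 9.7 kg.
Tool frame: the origin (TCP) lies midway between the tips of the shut fingers; the grasp point (between the pads) lies 19 mm behind it; x points along the fingers, y is the direction in which the jaws open and shut, and the axes are right-handed (so a half turn about x gives the same grasp; the last joint's range is limited). The gripper opens to 85 mm and grips with 20 to 120 N. Pads are 22 mm wide; open, the fingers measure 114 mm over their backs; the gripper's body (76 mm by 85 mm) begins 54 mm behind the grasp point. The pads swing forward as they close: fully open they stand 13 mm farther back than shut.
Start: joints at [-75.86, 4.979, 10.078, 95.1, 0, 90], TCP at [0.134, -0.533, 0.192] pointing down, gripper open.
Joint ranges: [-179.16, 179.16], [-48.56, 103.87], [-65.8, 70.77], [-126.05, 130.52], [-82.76, 87.17], [-180, 180]. Speed limits (degrees/s): [127.2, 127.2, 147.25, 180, 180, 180].

## Interface

Orientations are given as [roll, pitch, yaw] about the fixed x, y, z axes, in that order (R = Rz(yaw) Ry(pitch) Rx(roll)).
In Python, from workcell import bot, cams gives the robot as it stands.
- The arm moves only by the tool apply_moves, never from a script. Its argument "commands" is a list of rows, each a list of 5 numbers: the shift along the tool's x, y, z in m, then the turn about the tool's x in rad, then the opening, from -1 (shut) to 1 (fully open). In form: [[tx, ty, tz, roll, hand], ...]. A call has 1 to 12 rows; each row is the pose to reach, as a shift and turn from the pose measured when the call began, along the tool's axes at that moment; what a row does not reach only later rows make up. A row lasts 1/10 s, in which the tool goes at most 50 mm and 8.59 degrees, less where a joint would pass 70% of its speed; a pose out of reach is approached as far as the arm can. A call with a gripper value outside its range is refused whole. The fingers move at their own pace and stop on an object; "newtons" is the grip in N (left out, the last holds). Time passes only in rows, so rows that repeat a pose let the fingers close. It gives the time, the measured TCP pose, the force and the opening at its end, in the units of the state.
- bot.get_obs(): the state, without advancing time (a new reading comes with each control period).
- cams.camera(name): name is "scene" or "top" or "wrist"; returns a dict with "frame" (480x640x3 uint8, blue, green, red), "depth" (480x640 float32, m along the optical axis (not along the pixel's ray), 0 where there is no reading), "camera_matrix" (3x3 intrinsics, pixels), "R" (3x3) and "t" (3): a world point X has camera coordinates R X + t; the wrist camera has in their place "mount" (4x4, takes a point from camera to tool coordinates, whose origin is the TCP and whose axes are the tool frame's). Camera axes: x right, y down, z forward; pixel columns grow to the right and rows downward; lengths in m; the calibration is good to about 2 mm. A picture is of the moment at which its call begins: read the wrist's pose just before it.
- bot.job_done(): hands the job in, once; it reports no verdict.
Trained networks look in the newest picture that a camera, given by its name, has taken for a name from the list of things; names that differ only in an ending like _2 or _b are one class to them, and where a whole thing is asked for, a point or a joint stands for the part that bears it (a point fixed in the world has none). Each returns a list of dicts, best first, with "confidence" (0 to 1); they miss things now and then, are a little off and sometimes report something else, mostly with a low value. They report only what shows in the picture. A call takes as long as a camera call. They do not tell look-alikes from the thing itself.
- cams.spot_in(name, camera): "rect" ([left, top, right, bottom] in pixels, round what is visible of it).
The state is a dict: "time": time; "q": joint angles; "qd": joint speeds; "joint_efforts": joint torques, N m; "ee_pos": TCP position; "tcp_rot": TCP orientation; "wrist_force": force on the tool from outside, world axes, zero at the start; "torque": the same for the moment, N m; "opening": finger opening in m.
Only numpy, scipy, OpenCV 4.12 (cv2) and the standard library are available. Lean on these libraries where they do the work, as an engineer would, in place of code of your own. Each camera call takes 0.05 s, during which the arm holds its last target. There are 200 camera calls.

## Task

The receipt printer on the shop counter needs a new roll: press down its blue release tab so that the cover springs up, then push the cover all the way back with a fingertip until it is fully open, and take the hand away. Only touch and push: do not grip the cover, do not press the white feed button, do not lift, tip or shove the printer, and leave the other things on the counter where they are.

Things in the scene. Friction and masses are not known exactly. Their poses are not given: they have to be found in the camera images.
- printer: Black receipt printer, about 1.7 kg, loose on rubber feet. Origin at its underside, front (-x) to robot, z up. Case x -98 to +90, y -73 to +73 mm, shut grey cover on top at z = 119 to 127. Front panel at x = -98 to -62, top z = 102: blue release tab on the -y side, feed button on the +y side. Under the cover an open well with a paper roll, top z = 80. Tips if pushed with 10 N high on the cover.
- tab_press (a point): Point to press straight down: top of the blue ribbed release tab, midway across, 112 mm above the counter, 47 mm to the printer's -y side of its middle. The plate stands 10 mm above the panel, is 36 mm wide and runs 12 mm forward of and 22 mm behind this point. A blue hook, 20 mm wide and 24 to 35 mm behind this point, rises to z = 131 and holds the cover's front edge down; pressing draws it forward.
- release_tab (a joint): Angle of the release tab: 0 at rest, 0.24 rad fully pressed (the press point is then about 7 mm lower). The hook lets go of the cover at about 0.15 rad (5 mm down). Spring return; takes about 2 N to start and 6 N to press fully.
- cover (a joint): Angle of the cover: 0 shut, 1.85 rad against its open stop (16 degrees past upright). When released its spring lifts it within about a second to about 1 rad, where the stiff hinge stops it. From there it needs a push of only 1 to 3 N near its edge, and stays wherever it is left.
- cover_edge (a point): Middle of the cover's front edge, on its underside; moves with the cover. The cover is a grey plate 146 mm wide (along the printer's y), 132 mm from hinge axis to front edge, 8 mm thick. On its underside, 11 mm from the front edge, a black rubber roller stands out 11 mm at printer y = -22 to +64 mm; from y = -70 to -25 mm the underside is plain.
- cover_hinge (a point): Middle of the cover's hinge axis, fixed in the printer at x = +72, y = 0, z = 121 mm; the axis runs along the printer's y. The cover opens upward and towards the printer's +x. The cover's underside lies 2 mm below the axis when shut.
- feed (a joint): Travel of the feed button: 0 at rest, 4 mm pressed fully. Leave it alone.
- feed_top (a point): Top of the white round feed button, 16 mm across, 4 mm above the front panel, on the printer's +y side, 95 mm from the release tab. Not to be pressed.
- spare_roll: New paper roll, white, standing on end, 68 mm across, 80 mm high, 0.24 kg. Origin at the centre of its underside. To be left alone.
- tape_measure: Tape measure, yellow with black discs, standing, 68 x 36 x 67 mm high. Origin at the centre of its underside. To be left alone.
- padlock: Brass padlock lying flat, body 50 x 46 x 20 mm, steel shackle reaching to 54 mm on its +x side. Origin at the underside of the body's centre. To be left alone.
- cartridge: Sealant cartridge standing upright, white with a red band, 49 mm across, 185 mm high. Origin at the centre of its underside. To be left alone.
There are look-alikes about, which are no part of the job. Several things look just like the printer: the one meant starts farthest to the robot's right.

How it is judged (in metres and radians):
On the way, in this order (a step that is already met when the one before it is completed fails the run):
1. the release tab is pressed down (value of joint release_tab above 0.1 rad).
2. the cover has sprung up (value of joint cover above 0.7 rad), for 0.1 s.
3. the cover is pushed fully back (value of joint cover above 1.7 rad), for 0.2 s.
At the end, for the whole second after the job is handed in: The cover stands fully open (at least 1.70 of its 1.85 rad) and at rest, the release tab has sprung back, the printer stands flat on its feet within 40 mm of where it was, and the other things stand within 25 mm of where they were (value of joint cover above 1.7 rad and velocity of joint cover below 0.05 rad/s and value of joint release_tab below 0.05 rad and distance of printer from where it was at the start of the episode below 0.04 m and angle between printer's own z axis and vertical below 0.03 rad and linear speed of printer below 0.02 m/s and distance of each of spare_roll, tape_measure, padlock, cartridge from where it was at the start of the episode below 0.025 m); the robot touches nothing.
It fails at once if the printer is lifted, tipped (over 0.12 rad) or shoved more than 40 mm (distance of printer from where it was at the start of the episode above 0.04 m or angle between printer's own z axis and vertical above 0.12 rad).
It fails at once if the cover is gripped between the fingers (contact force between the fingers and cover_c0 above 8 N and contact force between the fingers and cover_c1 above 8 N).
It fails at once if the feed button is pressed (value of joint feed above 0.002 m).
It fails at once if another thing on the counter is lifted, knocked over or moved more than 25 mm (distance of any of spare_roll, tape_measure, padlock, cartridge from where it was at the start of the episode above 0.025 m).
It also fails if it takes over 42 s, if anything falls off the work surface, if the arm or the gripper's body presses on something with over 40 N, if the wrist force passes 120 N, or if a joint passes its speed limit or range.

## Working session

There is one attempt and no reset: what is moved stays moved. The work goes in short steps, Python scripts to look and compute and a tool call to move; the robot and the scene stay as the last step left them, time stands still between calls to the robot, and variables do not carry over. Pictures are saved under pics/ and viewed, about 8 in all and at most 12, crops included, and the job is handed in when it is done.

Besides the shell and the picture viewer there is one more tool, called after "Request:" as name(argument=value, ...), one argument or row to a line, values as JSON. apply_moves: Moves the arm, as the interface text tells. Its arguments: {"type":"object","properties":{"commands":{"type":"array"},"newtons":{"type":"number"}},"required":["commands"]}

```bash
mkdir -p pics; ls; python3 - <<'E'
from workcell import bot,cams
import cv2,numpy as np
print(bot.get_obs())
ims=[]
for n in("scene","top"):
    c=cams.camera(n);cv2.imwrite(f"pics/{n}0.png",c["frame"]);np.savez(f"{n}0.npz",**c)
    print(n,c["R"],c["t"])
    for k in("printer","tab_press","feed_top","cartridge","spare_roll","tape_measure","padlock"):
        for d in cams.spot_in(k,n): print(k,np.round(d["rect"]),round(d["confidence"],2))
E
```

```text
pics
{'time': 0.0, 'q': array([-7.58618285e+01,  5.00998969e+00,  1.00336144e+01,  9.50997778e+01,
       -7.80856247e-04,  9.00032185e+01]), 'qd': array([ 0.00505886,  0.0888718 , -0.01059224,  0.02307828,  0.02939106,
        0.0086266 ]), 'joint_efforts': array([-2.50630757e-03, -5.20390141e+01,  4.64800322e+01,  1.63052307e-02,
        4.32181565e-06, -3.83502936e-06]), 'ee_pos': array([ 0.13426864, -0.53306071,  0.19158624]), 'tcp_rot': array([-89.40930483,  89.92384289, 104.72564868]), 'wrist_force': array([-0.27842166,  0.30352956, -0.40373618]), 'torque': array([0.01361731, 0.01480281, 0.03060981]), 'opening': 0.0855978446775301}
scene [[ 0.51366446  0.85795608  0.00775762]
 [ 0.70223545 -0.41520411 -0.57833461]
 [-0.4929647   0.30251762 -0.81576277]] [-0.30629487 -0.31098971  1.26611128]
printer [383. 149. 512. 260.] 0.87
printer [243. 129. 344. 228.] 0.63
printer [189. 251. 295. 392.] 0.59
tab_press [194. 252. 219. 275.] 0.92
tab_press [402. 203. 436. 226.] 0.77
tab_press [320. 133. 340. 150.] 0.68
feed_top [399. 178. 405. 185.] 0.57
feed_top [186. 261. 290. 350.] 0.22
cart
[... 151 characters left out ...]
 [[ 0.01758316 -0.99927625 -0.03373156]
 [-0.99126518 -0.01301205 -0.13124035]
 [ 0.13070645  0.03574454 -0.99077654]] [0.05587692 0.55610101 0.87478974]
printer [364. 174. 478. 294.] 0.94
printer [239. 299. 362. 418.] 0.92
printer [133. 189. 261. 292.] 0.64
tab_press [225. 217. 252. 244.] 0.94
tab_press [240. 346. 262. 375.] 0.82
tab_press [419. 268. 444. 297.] 0.74
feed_top [272. 310. 277. 317.] 0.62
feed_top [221. 272. 227. 282.] 0.54
feed_top [380. 259. 389. 270.] 0.45
cartridge [297. 203. 326. 241.] 0.7
cartridge [367. 175. 481. 298.] 0.68
cartridge [422. 268. 445. 294.] 0.26
spare_roll [321. 145. 355. 187.] 0.69
tape_measure [483. 273. 517. 315.] 0.55
padlock [494. 210. 538. 237.] 0.88
```

View pics/top0.png

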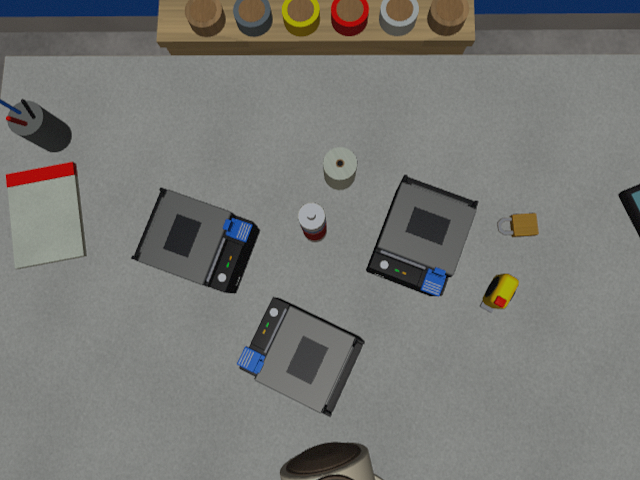

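View pics/scene0.png

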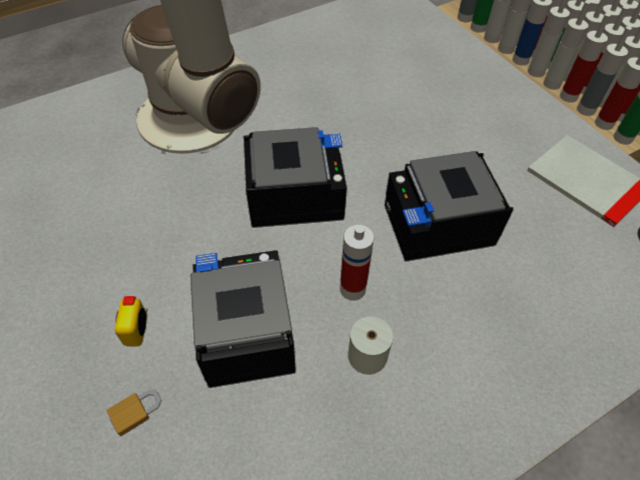

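The top view shows three look-alike printers, centred at pixels (420,235), (300,358) and (197,240). Image right is world −y, so the one at (420,235), tab at (434,281), is farthest to the robot's right. I'll measure it next.

```bash
cat > h.py <<'E'
import numpy as np,cv2
def cloud(c,R=None,t=None):
    K=c["camera_matrix"];d=c["depth"];v,u=np.mgrid[:480,:640]
    P=np.stack([(u-K[0,2])/K[0,0]*d,(v-K[1,2])/K[1,1]*d,d],-1)
    R=c["R"] if R is None else R; t=c["t"] if t is None else t
    return (P-t)@R   # world
E
python3 - <<'E'
from h import *
crops=[]
for n,r in(("top",(355,165,490,305)),("scene",(180,240,300,395))):
    c=dict(np.load(n+"0.npz"));W=cloud(c);f=c["frame"]
    hsv=cv2.cvtColor(f,cv2.COLOR_BGR2HSV)
    m=np.zeros((480,640),bool);m[r[1]:r[3],r[0]:r[2]]=1;m&=c["depth"]>0
    blue=m&(hsv[...,0]>100)&(hsv[...,0]<125)&(hsv[...,1]>120)&(hsv[...,2]>80)
    B=W[blue];print(n,"blue",blue.sum(),B.mean(0),B.min(0),B.max(0), "plate",B[(B[:,2]<.118)&(B[:,2]>.106)].mean(0))
    cov=m&~blue&(W[...,2]>.12)&(W[...,2]<.135)
    C=W[cov];print("cover z",np.median(C[:,2]),cv2.minAreaRect((C[:,:2]*1000).astype(np.float32)))
    bx=cv2.boxPoints(cv2.minAreaRect((C[:,:2]*1000).astype(np.float32)));print(bx.round())
    white=m&(hsv[...,1]<40)&(hsv[...,2]>170);print("feed",W[white].mean(0),white.sum())
    crops.append(cv2.resize(f[r[1]:r[3],r[0]:r[2]],(400,420),interpolation=cv2.INTER_CUBIC))
    for nm,rr in(("others",None),):pass
cv2.imwrite("pics/crop1.png",np.hstack(crops))
c=dict(np.load("top0.npz"));W=cloud(c)
for k,(u,v) in dict(cart=(312,213),roll=(340,160),tape=(500,290),pad=(524,225)).items():print(k,W[v,u])
E
```

```text
top blue 375 [ 0.48606145 -0.15154827  0.1141456 ] [ 0.45793358 -0.17574416  0.0506197 ] [ 0.50767164 -0.1276586   0.13456014] plate [ 0.48353794 -0.15017182  0.11233444]
cover z 0.12776040891717333 ((583.6260986328125, -138.09286499023438), (146.31813049316406, 152.2742156982422), 69.82756805419922)
[[ 487. -181.]
 [ 630. -233.]
 [ 680.  -96.]
 [ 537.  -43.]]
feed [ 0.5131529  -0.06034985  0.10655688] 30
scene blue 246 [ 0.48558998 -0.15046322  0.11582282] [ 0.39156522 -0.17029036 -0.00180274] [ 0.50940381 -0.10909674  0.13321065] plate [ 0.47967013 -0.14813734  0.11134022]
cover z 0.12661892347242623 ((581.4850463867188, -137.86569213867188), (146.5725860595703, 144.79437255859375), 69.88533020019531)
[[ 488. -182.]
 [ 624. -232.]
 [ 675.  -94.]
 [ 539.  -44.]]
feed [ 0.51232819 -0.06460489  0.10550775] 46
cart [0.59272174 0.07091019 0.18532836]
roll [0.72103084 0.02280776 0.08403754]
tape [ 0.47082274 -0.28754286  0.06462055]
pad [ 0.60659846 -0.35733917  0.0194639 ]
```

View pics/crop1.png

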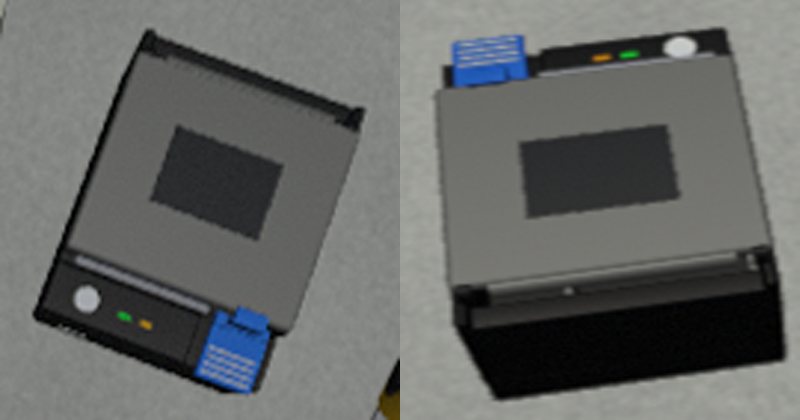

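The crop confirms the choice: blue tab with hook on the −y side, white feed button on the +y side, cover shut, yaw about −20°. Next I'll work out the approach move in tool axes.

```bash
cat >> h.py <<'E'
from scipy.spatial.transform import Rotation as Ro
YAW=np.radians(-20.1);PX=np.array([np.cos(YAW),np.sin(YAW),0]);PY=np.array([-PX[1],PX[0],0])
O=np.array([.569,-.133,0])
def w(x,y,z):return O+PX*x/1e3+PY*y/1e3+[0,0,z/1e3]
def tool(o):return Ro.from_euler("xyz",o["tcp_rot"],degrees=True).as_matrix()
def to(o,x,y,z):
    R=tool(o);d=R.T@(w(x,y,z)-o["ee_pos"]);return d.round(4)
def where(o):
    d=o["ee_pos"]-O;return np.round([d@PX*1e3,d@PY*1e3,d[2]*1e3],1)
E
python3 - <<'E'
from h import *
from workcell import bot
o=bot.get_obs();R=tool(o);print(R.round(3))
print("to above tab",to(o,-89,-47,190),w(-89,-47,112))
# roll so that tool z is along +-PX
a=np.degrees(np.arctan2(R[:,1]@PX,R[:,2]@PX));print("angle of PX in tool yz from z toward y",a, "rotation about x needed",-a)
E
```

```text
[[ 0.     0.244 -0.97 ]
 [-0.    -0.97  -0.244]
 [-1.     0.    -0.   ]]
to above tab [ 0.0023 -0.2933 -0.4192] [ 0.46926861 -0.14655172  0.112     ]
angle of PX in tool yz from z toward y 145.76205611716387 rotation about x needed -145.76205611716387
```

Request:
apply_moves(
  commands=[
    [0,-0.025,-0.035,0,-1],
    [0,-0.05,-0.07,0,-1],
    [0,-0.075,-0.105,0,-1],
    [0,-0.1,-0.14,0,-1],
    [0,-0.125,-0.175,0,-1],
    [0,-0.15,-0.21,0,-1],
    [0,-0.175,-0.245,0,-1],
    [0,-0.2,-0.28,0,-1],
    [0,-0.225,-0.315,0,-1],
    [0,-0.25,-0.35,0,-1],
    [0,-0.25,-0.35,0,-1],
    [0,-0.25,-0.35,0,-1],
  ],
  newtons=20,
)

```text
time: 2.0
ee_pos: [0.413, -0.2047, 0.1922]
tcp_rot: [2.9, 90.0, -162.8]
wrist_force: [0.4, -0.7, 0.3]
opening: -0.0002
```

```bash
python3 - <<'E'
from h import *
from workcell import bot
o=bot.get_obs();R=tool(o);print(o["q"],o["ee_pos"],o["opening"],o["wrist_force"],where(o))
print("to above tab",to(o,-89,-47,190))
E
```

```text
[-2.63510316e+01 -7.13759587e+00 -1.85875852e+00  9.52930468e+01
 -1.34981857e-02  1.39363335e+02] [ 0.41303173 -0.20467611  0.19222245] -0.00022496558535298856 [ 0.3667653  -0.69964654  0.27269472] [-121.8 -120.9  192.2]
to above tab [ 0.0022 -0.0425 -0.0688]
```

Request:
apply_moves(
  commands=[
    [0,-0.02,-0.03,-0.14,-1],
    [0,-0.0425,-0.069,-0.28,-1],
    [0,-0.0425,-0.069,-0.42,-1],
    [0,-0.0425,-0.069,-0.56,-1],
    [0,-0.0425,-0.069,-0.7,-1],
    [0,-0.0425,-0.069,-0.84,-1],
    [0,-0.0425,-0.069,-0.98,-1],
    [0,-0.0425,-0.069,-1.12,-1],
    [0,-0.0425,-0.069,-1.26,-1],
    [0,-0.0425,-0.069,-1.4,-1],
    [0,-0.0425,-0.069,-1.4,-1],
    [0,-0.0425,-0.069,-1.4,-1],
  ],
)

```text
time: 3.2
ee_pos: [0.469, -0.1474, 0.1923]
tcp_rot: [-44.4, 90.0, -130.2]
wrist_force: [0.7, 1.0, 0.4]
opening: -0.0
```

Request:
apply_moves(
  commands=[
    [0,0,0,-0.14,-1],
    [0,0,0,-0.28,-1],
    [0,0,0,-0.42,-1],
    [0,0,0,-0.56,-1],
    [0,0,0,-0.7,-1],
    [0,0,0,-0.84,-1],
    [0,0,0,-0.98,-1],
    [0,0,0,-1.145,-1],
    [0,0,0,-1.145,-1],
    [0,0,0,-1.145,-1],
    [0,0,0,-1.145,-1],
  ],
)

```text
time: 4.3
ee_pos: [0.469, -0.1475, 0.1923]
tcp_rot: [-97.8, 90.0, -118.3]
wrist_force: [0.4, -0.6, 0.5]
opening: -0.0003
```

```bash
python3 - <<'E'
from h import *
from workcell import bot,cams
o=bot.get_obs();R=tool(o);print(o["time"],o["q"].round(1),o["ee_pos"],where(o),(R.T@PX).round(3))
c=cams.camera("wrist");M=c["mount"];f=c["frame"].copy()
K=c["camera_matrix"]
def pix(p):
    q=np.linalg.inv(M)@np.r_[R.T@(p-o["ee_pos"]),1];q=K@q[:3];return (q[:2]/q[2]).astype(int)
for p in (w(-85,-47,112),w(-89,-47,112),w(-97,-65,112),w(-97,-29,112),w(-60,-73,127),w(-60,73,127),w(-85,48,106)):
    cv2.circle(f,tuple(int(a) for a in pix(p)),4,(0,0,255),1)
print(cams.spot_in("tab_press","wrist"))
d=c["depth"];v,u=np.mgrid[:480,:640]
P=np.stack([(u-K[0,2])/K[0,0]*d,(v-K[1,2])/K[1,1]*d,d,np.ones_like(d)],-1)@M.T
W=P[...,:3]@R.T+o["ee_pos"]
hsv=cv2.cvtColor(f,cv2.COLOR_BGR2HSV)
b=(d>0)&(hsv[...,0]>100)&(hsv[...,0]<125)&(hsv[...,1]>120)&(hsv[...,2]>80)
B=(W[b]-O);B=np.c_[B@PX,B@PY,B[:,2]]*1e3;B=B[(B[:,2]>107)&(B[:,2]<118)];print(len(B),np.percentile(B,[2,50,98],axis=0).round(1) if len(B) else 0)
cv2.imwrite("pics/w1.png",f)
E
```

```text
4.3 [-17.5  -3.    2.   95.   -0.    3. ] [ 0.46898223 -0.14753746  0.19233769] [-88.9 -48.  192.3] [-0.     0.007  1.   ]
[{'rect': [295.5, 216.1, 350.9, 292.1], 'confidence': 0.91}, {'rect': [285.6, 284.9, 508.4, 444.2], 'confidence': 0.3}]
2256 [[-99.  -61.6 110.2]
 [-76.3 -44.6 111.9]
 [-59.4 -27.2 113.7]]
```

View pics/w1.png

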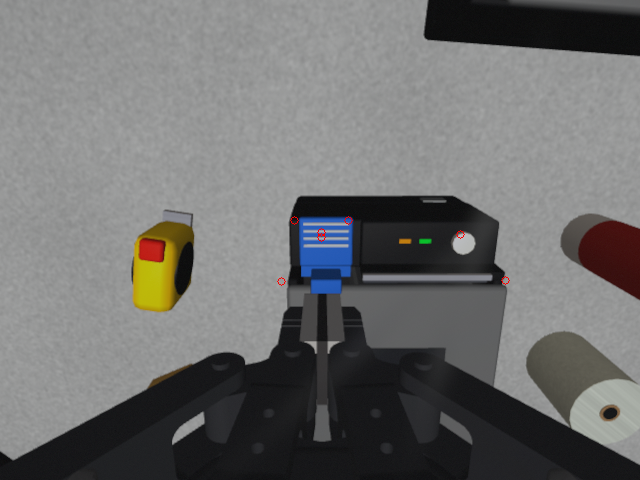

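The wrist view shows the tab at (325,247), 3 mm off my prediction in y. The feed button at (463,243) is well clear. I'll shift by 3 mm and press.

Request:
apply_moves(
  commands=[
    [0.03,0.0035,0,0,-1],
    [0.06,0.0035,0,0,-1],
    [0.074,0.0035,0,0,-1],
    [0.076,0.0035,0,0,-1],
    [0.078,0.0035,0,0,-1],
    [0.08,0.0035,0,0,-1],
    [0.082,0.0035,0,0,-1],
    [0.084,0.0035,0,0,-1],
    [0.086,0.0035,0,0,-1],
    [0.087,0.0035,0,0,-1],
    [0.087,0.0035,0,0,-1],
  ],
)

```text
time: 5.5
ee_pos: [0.4701, -0.1442, 0.1052]
tcp_rot: [-131.1, 90.0, -151.5]
wrist_force: [-0.8, 0.1, 0.3]
opening: -0.0001
```

```bash
python3 - <<'E'
from h import *
from workcell import bot,cams
o=bot.get_obs();print(o["time"],where(o),o["wrist_force"])
c=cams.camera("scene");W=cloud(c);L=(W-O);L=np.stack([L@PX,L@PY,L[...,2]],-1)*1e3
s=L[280:350,195:285].reshape(-1,3);s=s[(abs(s[:,1])<60)&(s[:,0]>-60)&(s[:,0]<100)]
for a in range(-60,100,20):
    k=s[(s[:,0]>a)&(s[:,0]<a+20)];print(a,len(k),np.median(k,axis=0).round() if len(k) else '')
cv2.imwrite("pics/s2.png",c["frame"][100:420,100:500])
E
```

```text
5.5 [-89.  -44.5 105.2] [-0.77359151  0.06036356  0.33406383]
-60 0 
-40 273 [-25. -32. 126.]
-20 800 [-10.  -3. 127.]
0 856 [ 10.  -1. 127.]
20 901 [ 30.  -0. 127.]
40 1120 [ 48.   1. 126.]
60 1028 [ 70.  -1. 126.]
80 587 [ 84.  21. 114.]
```

View pics/s2.png

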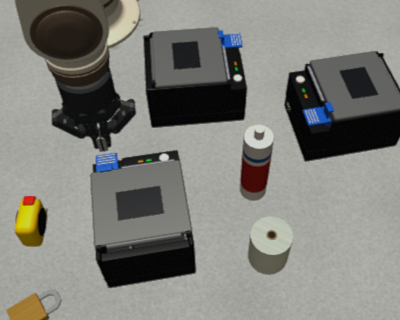

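The picture shows the fingertip at crop (103,147), just in front of the tab at (107,160). The force is zero, so nothing has been pressed. I'll measure both from this view and the wrist.

```bash
cat >> h.py <<'E'
def wristcloud(c,o):
    K=c["camera_matrix"];M=c["mount"];R=tool(o);d=c["depth"];v,u=np.mgrid[:480,:640]
    P=np.stack([(u-K[0,2])/K[0,0]*d,(v-K[1,2])/K[1,1]*d,d,np.ones_like(d)],-1)@M.T
    return P[...,:3]@R.T+o["ee_pos"]
def loc(W):
    L=W-O;return np.stack([L@PX,L@PY,L[...,2]],-1)*1e3
def blue(f):
    h=cv2.cvtColor(f,cv2.COLOR_BGR2HSV);return (h[...,0]>100)&(h[...,0]<125)&(h[...,1]>120)&(h[...,2]>80)
E
python3 - <<'E'
from h import *
from workcell import bot,cams
o=bot.get_obs();c=cams.camera("wrist");L=loc(wristcloud(c,o));d=c["depth"]
b=blue(c["frame"])&(d>0);B=L[b];print("wrist blue",b.sum(),np.percentile(B,[2,50,98],axis=0).round(1) if b.any() else '')
s=cams.camera("scene");S=loc(cloud(s));b=blue(s["frame"])&(s["depth"]>0);b[:, :180]=0;b[:,300:]=0;b[:235]=0
B=S[b];print("scene blue",len(B),np.percentile(B,[5,50,95],axis=0).round(1));
v,u=np.nonzero(b);print(u.min(),u.max(),v.min(),v.max())
for vv in range(v.min()-14,v.max()+3,2):print(vv,S[vv,202:212:5].round(0).tolist())
x0,y0=150,190
a=cv2.resize(s["frame"][190:300,150:290],None,fx=3,fy=3,interpolation=cv2.INTER_CUBIC)
bw=cv2.resize(c["frame"],(440,330));cv2.imwrite("pics/w2.png",np.hstack([a[:330,:360],bw]))
E
```

```text
wrist blue 1957 [[-99.2 -61.8 110.2]
 [-91.9 -44.9 111.9]
 [-77.3 -26.6 113.9]]
scene blue 241 [[-92.  -62.  108.8]
 [-72.9 -44.4 112. ]
 [-51.  -29.3 131.9]]
196 218 253 271
239 [[-77.0, -42.0, 178.0], [-81.0, -35.0, 170.0]]
241 [[-77.0, -43.0, 173.0], [-80.0, -36.0, 166.0]]
243 [[-75.0, -43.0, 170.0], [-81.0, -37.0, 161.0]]
245 [[-76.0, -44.0, 164.0], [-80.0, -37.0, 156.0]]
247 [[-75.0, -45.0, 159.0], [-82.0, -38.0, 149.0]]
249 [[-76.0, -46.0, 153.0], [-78.0, -39.0, 148.0]]
251 [[-76.0, -47.0, 148.0], [-182.0, -55.0, 1.0]]
253 [[-178.0, -65.0, 3.0], [-177.0, -55.0, 2.0]]
255 [[-93.0, -52.0, 113.0], [-93.0, -44.0, 112.0]]
257 [[-90.0, -52.0, 112.0], [-88.0, -44.0, 113.0]]
259 [[-87.0, -52.0, 111.0], [-85.0, -44.0, 111.0]]
261 [[-83.0, -53.0, 110.0], [-80.0, -44.0, 113.0]]
263 [[-78.0, -53.0, 112.0], [-76.0, -45.0, 112.0]]
265 [[-73.0, -53.0, 113.0], [-58.0, -43.0, 133.0]]
267 [[-57.0, -51.0, 130.0], [-57.0, -43.0, 129.0]]
269 [[-54.0, -51.0, 130.0], [-53.0, -44.0, 129.0]]
271 [[-51.0, -52.0, 129.0], [-50.0, -44.0, 127.0]]
273 [[-48.0, -52.0, 127.0], [-46.0, -44.0, 127.0]]
```

View pics/w2.png

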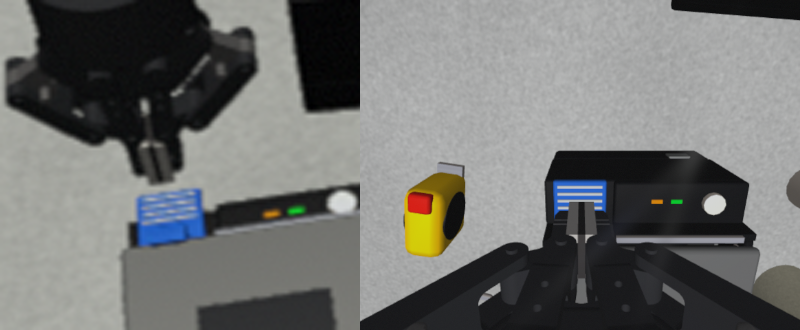

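```bash
python3 - <<'E'
from h import *
from workcell import bot,cams
o=bot.get_obs();c=cams.camera("wrist");K=c["camera_matrix"];M=c["mount"];R=tool(o)
q=np.linalg.inv(M)@[0,0,0,1];print("mount",M.round(3),"TCP px",(K@q[:3]/q[2])[:2],q[2])
T=(wristcloud(c,o)-o["ee_pos"])@R
for v in range(250,400,8):print(v,c["depth"][v,[308,332]].round(3),T[v,308].round(3),T[v,332].round(3))
s=cams.camera("scene");p=s["R"]@o["ee_pos"]+s["t"];print("scene TCP px",(s["camera_matrix"]@p/p[2])[:2],p[2],"d",s["depth"][251,205])
t=cams.camera("top");p=t["R"]@o["ee_pos"]+t["t"];print("top TCP px",(t["camera_matrix"]@p/p[2])[:2])
print(o)
E
```

```text
mount [[ 0.    -0.289  0.957 -0.182]
 [ 1.     0.002  0.     0.001]
 [-0.002  0.957  0.289 -0.074]
 [ 0.     0.     0.     1.   ]] TCP px [319.01460517 278.133722  ] 0.1954822702455085
250 [0.219 0.22 ] [ 0.026 -0.006 -0.006] [ 0.028  0.007 -0.005]
258 [0.208 0.207] [ 0.014 -0.006 -0.005] [ 0.014  0.006 -0.005]
266 [0.186 0.187] [-0.007 -0.005 -0.009] [-0.007  0.006 -0.009]
274 [0.188 0.189] [-0.007 -0.005 -0.005] [-0.006  0.006 -0.004]
282 [0.188 0.187] [-0.008 -0.005 -0.001] [-0.008  0.006 -0.001]
290 [0.188 0.189] [-0.008 -0.005  0.003] [-0.007  0.006  0.003]
298 [0.    0.146] [-0.182  0.001 -0.074] [-0.048  0.005 -0.012]
306 [0.14  0.141] [-0.054 -0.003 -0.012] [-0.053  0.005 -0.011]
314 [0.133 0.135] [-0.061 -0.003 -0.012] [-0.06   0.005 -0.012]
322 [0.128 0.13 ] [-0.066 -0.003 -0.012] [-0.065  0.005 -0.012]
330 [0.125 0.125] [-0.07  -0.003 -0.012] [-0.07   0.004 -0.012]
338 [0.121 0.119] [-0.075 -0.003 -0.012] [-0.076  0.004 -0.012]
346 [0.114 0.114] [-0.081 -0.003 -0.013] [-0.081  0.004 -0.013]
354 [0.11  0.111] [-0.085 -0.002 -0.013] [-0.084  0.004 -0.012]
362 [0.106 0.106] [
[... 358 characters left out ...]
89 d 1.0445428
top TCP px [429.31750837 288.29360851]
{'time': 5.65, 'q': array([-1.70368841e+01, -3.84467146e+00, -8.42785792e+00,  8.54198138e+01,
       -1.83426185e-02,  3.34462356e+00]), 'qd': array([ 0.0332528 ,  0.03662131,  0.05792715,  0.01740757,  0.01537105,
       -0.05463591]), 'joint_efforts': array([-1.32028301e-03, -4.27591860e+01,  4.69981241e+01,  9.44087587e-04,
       -1.23078153e-03,  2.02506958e-04]), 'ee_pos': array([ 0.47021889, -0.14419989,  0.1053837 ]), 'tcp_rot': array([ -95.94482985,   89.98141363, -116.32633701]), 'wrist_force': array([0.45288147, 0.58170248, 0.20242694]), 'torque': array([0.01664473, 0.01452003, 0.02077354]), 'opening': -0.00024376289597913397}
```

```bash
python3 - <<'E'
from h import *
from workcell import bot,cams
s=cams.camera("scene");S=loc(cloud(s)).reshape(-1,3);S=S[s["depth"].ravel()>0]-[-89,-44.5,0]
S=S[(abs(S[:,0])<80)&(abs(S[:,1])<100)&(S[:,2]>135)&(S[:,2]<330)]
for z in range(135,330,10):
    k=S[(S[:,2]>=z)&(S[:,2]<z+10)]
    if len(k)>3:print(z,len(k),np.percentile(k[:,0],[2,98]).round(),np.percentile(k[:,1],[2,98]).round())
E
```

```text
145 36 [ 4. 14.] [-11.  12.]
155 73 [ 4. 14.] [-14.  12.]
165 70 [ 2. 14.] [-14.  13.]
175 66 [-6. 14.] [-12.  13.]
185 149 [-6. 16.] [-31.  28.]
195 329 [-7. 15.] [-37.  36.]
205 206 [-8. 19.] [-45.  43.]
215 265 [-4. 19.] [-53.  52.]
225 357 [-5. 20.] [-61.  60.]
235 446 [-9. 22.] [-60.  58.]
245 249 [-4. 22.] [-44.  44.]
255 94 [-4. 15.] [-42.  40.]
265 40 [-2. 38.] [-36.  37.]
275 251 [ 9. 40.] [-34.  36.]
285 247 [11. 40.] [-33.  36.]
295 270 [ 8. 40.] [-34.  36.]
305 304 [-4. 40.] [-33.  36.]
315 418 [10. 39.] [-34.  33.]
```

Both the scene and wrist depth put the physical fingertips near z = 148, about 43 mm above the reported TCP (105). I'll use a guarded descent and rely on contact force.

Request:
apply_moves(
  commands=[
    [0.015,0,0.002,0,-1],
    [0.03,0,0.002,0,-1],
    [0.032,0,0.002,0,-1],
    [0.034,0,0.002,0,-1],
    [0.036,0,0.002,0,-1],
    [0.037,0,0.002,0,-1],
    [0.037,0,0.002,0,-1],
  ],
)

```text
time: 6.55
ee_pos: [0.4714, -0.1447, 0.0686]
tcp_rot: [-164.2, 89.9, 175.4]
wrist_force: [-5.4, 1.9, 5.1]
opening: -0.0003
```

```bash
cat >> h.py <<'E'
def look(cams,bot,png=None):
    o=bot.get_obs();print(o["time"],"tcp",where(o),"F",o["wrist_force"].round(1))
    s=cams.camera("scene");S=loc(cloud(s));b=blue(s["frame"])&(s["depth"]>0);b[:,:170]=0;b[:,300:]=0;b[:235]=0
    B=S[b];print("blue",len(B),np.percentile(B,[5,50,95],axis=0).round(1).tolist())
    Q=S[(s["depth"]>0)&(abs(S[...,1])<70)&(S[...,0]>-80)&(S[...,0]<130)&(S[...,2]>118)&~b]
    Q=Q[abs(Q[:,1]-20)<45]
    if len(Q):
        ang=np.degrees(np.arctan2(Q[:,2]-121,72-Q[:,0]));r=np.hypot(Q[:,2]-121,72-Q[:,0]);k=(r>40)&(r<145)
        print("cover n",k.sum(),"angle rad pct",np.radians(np.percentile(ang[k],[10,50,90])).round(2),"zmax",Q[:,2].max().round())
    if png:cv2.imwrite(png,cv2.resize(s["frame"][120:420,100:400],(600,600),interpolation=cv2.INTER_CUBIC))
E
python3 - <<'E'
from h import *
from workcell import bot,cams
look(cams,bot,"pics/s3.png")
E
```

```text
6.55 tcp [-87.7 -44.5  68.6] F [-5.4  1.9  5.1]
blue 9 [[-95.4, -58.4, 103.1], [-91.9, -31.3, 105.3], [-77.8, -29.5, 127.1]]
cover n 3267 angle rad pct [0.42 0.46 0.54] zmax 578.0
```

View pics/s3.png

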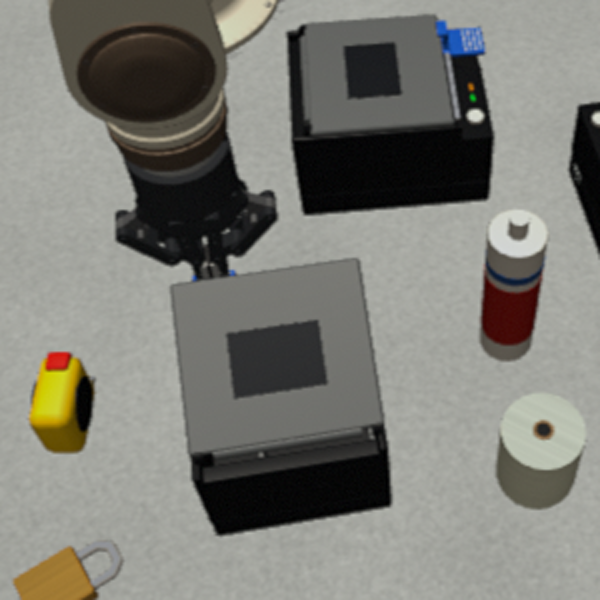

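The cover has unlatched and stands at about 0.46 rad, possibly leaning on the fingers. I'll back off forward and upward to let it rise.

Request:
apply_moves(
  commands=[
    [-0.004,0,-0.01,0,-1],
    [-0.008,0,-0.03,0,-1],
    [-0.02,0,-0.05,0,-1],
    [-0.04,0,-0.07,0,-1],
    [-0.08,0,-0.09,0,-1],
    [-0.1,0,-0.09,0,-1],
    [-0.1,0,-0.09,0,-1],
    [-0.1,0,-0.09,0,-1],
    [-0.1,0,-0.09,0,-1],
    [-0.1,0,-0.09,0,-1],
    [-0.1,0,-0.09,0,-1],
    [-0.1,0,-0.09,0,-1],
  ],
)

```text
time: 7.8
ee_pos: [0.387, -0.1133, 0.1683]
tcp_rot: [-169.9, 89.9, 169.7]
wrist_force: [-0.5, -0.6, -0.1]
opening: -0.0001
```

```bash
python3 - <<'E'
from h import *
from workcell import bot,cams
look(cams,bot,"pics/s4.png")
c=cams.camera("top");S=loc(cloud(c));Q=S[(c["depth"]>0)&(S[...,0]>-80)&(S[...,0]<120)&(abs(S[...,1])<71)&(S[...,2]>150)&(S[...,2]<300)];print(len(Q),np.percentile(Q,[2,50,98],axis=0).round())
E
```

```text
7.8 tcp [-177.7  -44.   168.3] F [-0.5 -0.6 -0.1]
blue 59 [[-95.1, -61.9, 109.4], [-89.1, -44.2, 111.2], [-84.1, -29.1, 113.2]]
cover n 3758 angle rad pct [1.01 1.05 1.16] zmax 231.0
2440 [[ -5. -67. 153.]
 [ 22.   3. 207.]
 [ 63.  68. 230.]]
```

View pics/s4.png

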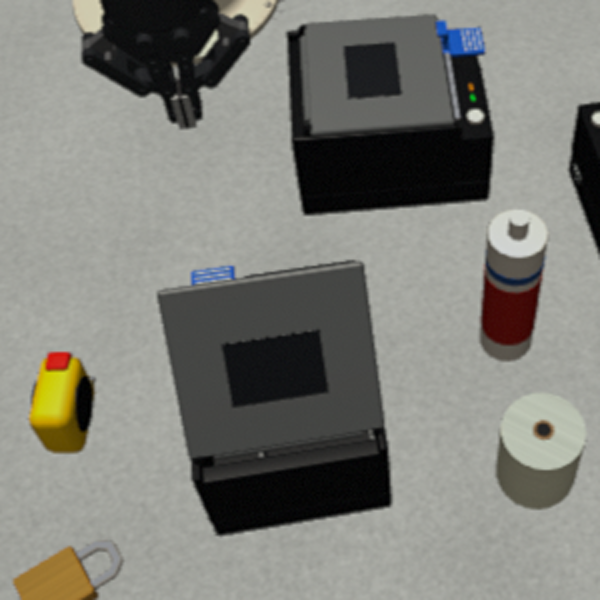

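The picture shows the cover at about 1.0 rad with its edge at z ≈ 230, x ≈ −5 (crop (260,280)), and the tab sprung back at (212,275). I'll approach with the physical tip at z ≈ 210.

Request:
apply_moves(
  commands=[
    [0,0,0.03,0,-1],
    [0,0,0.06,0,-1],
    [0,0,0.09,0,-1],
    [0,0,0.12,0,-1],
    [0,0,0.14,0,-1],
    [0,0,0.15,0,-1],
    [0,0,0.157,0,-1],
    [0,0,0.163,0,-1],
    [0,0,0.169,0,-1],
    [0,0,0.175,0,-1],
    [-0.002,0,0.181,0,-1],
    [-0.004,0,0.187,0,-1],
  ],
)

```text
time: 9.1
ee_pos: [0.5626, -0.1785, 0.1727]
tcp_rot: [-165.2, 89.9, 174.5]
wrist_force: [-1.1, 0.8, 1.0]
opening: 0.0
```

```bash
python3 - <<'E'
from h import *
from workcell import bot,cams
look(cams,bot)
E
```

```text
9.1 tcp [  9.7 -44.9 172.7] F [-1.1  0.8  1. ]
blue 74 [[-80.7, -43.1, 96.2], [-70.6, -35.3, 111.9], [23.0, -26.3, 254.5]]
cover n 3651 angle rad pct [1.24 1.28 1.39] zmax 645.0
```

Request:
apply_moves(
  commands=[
    [-0.002,0,0.006,0,-1],
    [-0.004,0,0.012,0,-1],
    [-0.006,0,0.018,0,-1],
    [-0.008,0,0.024,0,-1],
    [-0.009,0,0.03,0,-1],
    [-0.009,0,0.036,0,-1],
    [-0.009,0,0.042,0,-1],
    [-0.009,0,0.047,0,-1],
    [-0.009,0,0.052,0,-1],
    [-0.009,0,0.056,0,-1],
    [-0.009,0,0.06,0,-1],
    [-0.009,0,0.06,0,-1],
  ],
)

```text
time: 10.35
ee_pos: [0.6201, -0.1999, 0.1814]
tcp_rot: [-155.6, 89.9, -176.0]
wrist_force: [0.1, -0.7, -0.8]
opening: 0.0
```

```bash
python3 - <<'E'
from h import *
from workcell import bot,cams
look(cams,bot,"pics/s5.png");print(bot.get_obs()["q"])
E
```

```text
10.35 tcp [ 71.  -45.3 181.4] F [ 0.1 -0.7 -0.8]Traceback (most recent call last):
  File "<stdin>", line 3, in <module>
  File "h.py", line 27, in look
    B=S[b];print("blue",len(B),np.percentile(B,[5,50,95],axis=0).round(1).tolist())
                               ~~~~~~~~~~~~~^^^^^^^^^^^^^^^^^^^^
    return _quantile_unchecked(
        a, q, axis, out, overwrite_input, method, keepdims, weights)
    return _ureduce(a,
                    func=_quantile_ureduce_func,
    ...<5 lines>...
                    overwrite_input=overwrite_input,
                    method=method)
    r = func(a, **kwargs)
    result = _quantile(arr,
                       quantiles=q,
    ...<2 lines>...
                       out=out,
                       weights=wgt)
    slices_having_nans = np.isnan(arr[-1, ...])
                                  ~~~^^^^^^^^^
IndexError: index -1 is out of bounds for axis 0 with size 0
```

Request:
apply_moves(
  commands=[
    [0,0,0.003,0,-1],
    [0,0,0.006,0,-1],
    [0,0,0.009,0,-1],
    [0,0,0.011,0,-1],
    [0,0,0.011,0,-1],
  ],
)

```text
time: 10.9
ee_pos: [0.6306, -0.2037, 0.1812]
tcp_rot: [-151.5, 90.0, -171.9]
wrist_force: [-0.0, -0.2, -1.1]
opening: 0.0001
```

```bash
sed -i 's/B=S\[b\];print("blue",len(B),.*/B=S[b];print("blue",len(B),np.percentile(B,[5,50,95],axis=0).round(1).tolist() if len(B) else "")/' h.py; python3 - <<'E'
from h import *
from workcell import bot,cams
look(cams,bot,"pics/s5.png")
s=cams.camera("scene");S=loc(cloud(s));Q=S[(s["depth"]>0)&(S[...,1]>-15)&(S[...,1]<65)&(S[...,0]>60)&(S[...,0]<140)&(S[...,2]>150)&(S[...,2]<255)]
print(len(Q));A=np.polyfit(Q[:,2]-121,Q[:,0]-72,1);print("angle",np.pi/2+np.arctan(A[0]),A)
E
```

```text
10.9 tcp [ 82.2 -45.3 181.2] F [-0.  -0.2 -1.1]
blue 8 [[-148.5, -35.9, 36.3], [-91.2, -29.5, 111.8], [22.1, -15.6, 265.8]]
cover n 2377 angle rad pct [1.73 1.86 1.98] zmax 680.0
2080
angle 1.6544798262287257 [ 0.08387939 19.25615778]
```

View pics/s5.png

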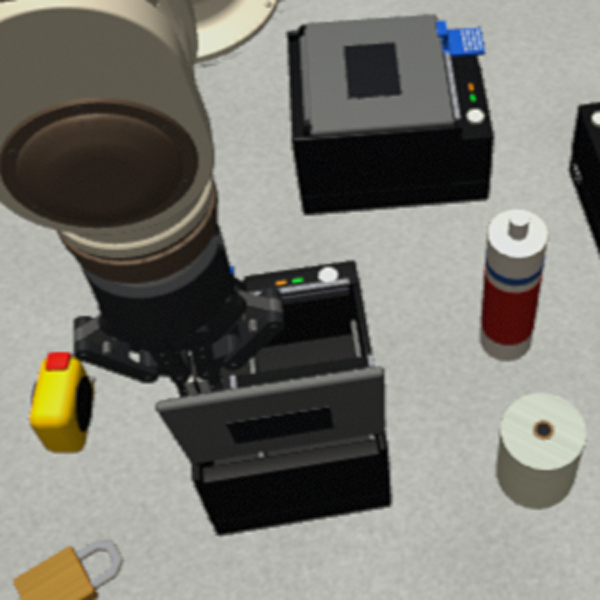

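```bash
cat >> h.py <<'E'
def cang(cams):
    s=cams.camera("scene");S=loc(cloud(s))
    Q=S[(s["depth"]>0)&(S[...,1]>-65)&(S[...,1]<65)&(S[...,0]>55)&(S[...,0]<150)&(S[...,2]>150)&(S[...,2]<245)]
    rng=np.random.default_rng(0);best=(0,)
    X=Q[:,0]-72;Z=Q[:,2]-121
    for th in np.arange(1.2,2.0,.01):
        off=(X*np.sin(th)+Z*np.cos(th))   # distance along outer normal
        for o in range(0,12):
            n=(abs(off-o)<1.5).sum();best=max(best,(n,th,o))
    print("cover plane: inliers,angle,offset(6 expected)",best,"of",len(Q))
E
python3 - <<'E'
from h import *
from workcell import bot,cams
cang(cams)
E
```

```text
cover plane: inliers,angle,offset(6 expected) (np.int64(1952), np.float64(1.7700000000000005), 11) of 2287
```

Request:
apply_moves(
  commands=[
    [0,0,0.002,0,-1],
    [0,0,0.004,0,-1],
    [0,0,0.006,0,-1],
    [0,0,0.006,0,-1],
  ],
)

```text
time: 11.45
ee_pos: [0.6365, -0.2059, 0.1815]
tcp_rot: [-66.0, 90.0, -86.3]
wrist_force: [-2.0, 1.3, -0.1]
opening: -0.0002
```

```bash
python3 - <<'E'
from h import *
from workcell import bot,cams
cang(cams)
E
```

```text
cover plane: inliers,angle,offset(6 expected) (np.int64(1598), np.float64(1.8200000000000005), 11) of 2125
```

1.82 rad, at or near the stop, with only 2.4 N. I'll withdraw forward, away from the cover.

Request:
apply_moves(
  commands=[
    [0,0,-0.01,0,-1],
    [0,0,-0.03,0,-1],
    [0,0,-0.06,0,-1],
    [0,0,-0.09,0,-1],
    [0,0,-0.12,0,-1],
    [-0.02,0,-0.15,0,-1],
    [-0.03,0,-0.19,0,-1],
    [-0.03,0,-0.23,0,-1],
    [-0.03,0,-0.27,0,-1],
    [-0.03,0,-0.27,0,-1],
    [-0.03,0,-0.27,0,-1],
  ],
)

```text
time: 12.6
ee_pos: [0.3836, -0.112, 0.2124]
tcp_rot: [-2.2, 89.8, -22.6]
wrist_force: [-0.2, 0.3, -0.0]
opening: -0.0004
```

```bash
python3 - <<'E'
from h import *
from workcell import bot,cams
cang(cams);look(cams,bot,"pics/s6.png");cang(cams)
S0=loc(cloud(dict(np.load("scene0.npz"))));s=cams.camera("scene");S=loc(cloud(s))
a=np.load("scene0.npz")["frame"]
# printer shift: feed button + rear wall
for f,P in((a,S0),(s["frame"],S)):
    h=cv2.cvtColor(f,cv2.COLOR_BGR2HSV);m=(h[...,1]<40)&(h[...,2]>170);k=m&(abs(P[...,0]+80)<25)&(abs(P[...,1]-48)<25)&(P[...,2]>95)&(P[...,2]<118);print("feed",k.sum(),P[k].mean(0).round(1))
E
```

```text
cover plane: inliers,angle,offset(6 expected) (np.int64(1593), np.float64(1.8200000000000005), 11) of 2011
12.65 tcp [-180.9  -44.   212. ] F [ 0.8 -0.   0.3]
blue 342 [[-91.4, -62.3, 107.0], [-64.3, -44.8, 111.4], [-51.3, -29.5, 131.5]]
cover n 2201 angle rad pct [1.78 1.9  2.02] zmax 251.0
cover plane: inliers,angle,offset(6 expected) (np.int64(1585), np.float64(1.8200000000000005), 11) of 1990
feed 44 [-76.2  48.9 105.1]
feed 46 [-76.   48.9 105.3]
```

View pics/s6.png

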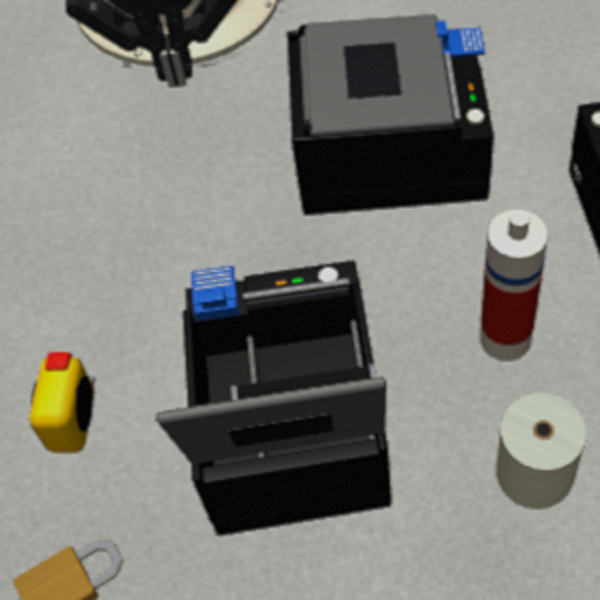

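```bash
python3 -c "
from workcell import bot
print(bot.job_done())"
```

```text
the job is handed in; nothing more can be done
None
```

I opened the cover of the right-hand printer and handed the job in at about 13 s. I pressed its blue tab with the shut fingertips, let the cover spring up to about 1.0 rad, pushed it back at its plain side, and withdrew the hand.

**Final checks:**
- **Cover:** it stood at about 1.82 rad in three readings taken after I withdrew, so it stayed where I left it.
- **Tab:** back up, with its top at z ≈ 111 mm.
- **Printer:** the feed button is within 0.3 mm of where it started and at the same height, so the printer did not shift and the button was not pressed.
- **Neighbours and hand:** the spare roll, tape measure, padlock and cartridge look undisturbed in the last picture. I did not re-measure them. The hand is clear, with the wrist force at noise level.

**What disagreed:**
- **Fingertips:** camera depth put them about 42 mm above the reported TCP. My first press stopped above the tab and touched nothing, so I went lower using the contact force.
- **Hinge position:** the cover plane lay about 5 mm farther from my estimated hinge than it should. This is probably an error of a few mm in the printer's position, which would not affect the angle.

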